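# Hold the filter carrier over the light panel

### The arm

A 7-joint arm with a two-finger parallel gripper is mounted at the origin on the work surface. World frame = base frame: x ahead of the robot, y to its left, z up, the work surface at z = 0. Lengths are in m, angles in rad, forces in N, time in s.
With the tool pointing down it reaches from about 0.425 to 0.825 m from the base axis. Payload 3.6 kg.
Tool frame: the origin (TCP) lies on the centre line of the jaws, within the pads' length; the fingertips stand 8 mm ahead of it and the grasp point (between the pads) lies 11 mm behind it; z points along the fingers, y is the direction in which the jaws open and shut (so a half turn about z gives the same grasp; the last joint's range is limited). The gripper opens to 85 mm and grips with 20 to 120 N. Pads are 22 mm wide; open, the fingers measure 114 mm over their backs; the gripper's body (76 mm by 85 mm) begins 54 mm behind the grasp point. The pads swing forward as they close: fully open they stand 13 mm farther back than shut.
Start: joints at [-0.026, 0.615, -0.013, 1.423, 0.008, 1.103, -0.04], TCP at [0.65, 0, 0.239] pointing down, gripper open.
Joint ranges: [-3.12, 3.12], [-0.3, 2.06], [-1.34, 1.32], [0.26, 2.42], [-1.36, 4.5], [0.01, 1.98], [-2.84, 2.84]. Speed limits (rad/s): [2.79, 2.79, 3.14, 3.14, 3.14, 3.14, 3.14].

### API

Orientations are given as a unit quaternion [w, x, y, z].
In Python, from workcell import manip gives the robot as it stands.
- The arm moves only by the tool drive_tool, never from a script. Its argument "increments" is one flat list of numbers, 5 for each row, row after row: the shift along the tool's x, y, z in m, then the turn about the tool's z in rad, then the gripper's target within -1 to 1 (shut at 1, half-way at 0, fully open at -1). In form: [tx, ty, tz, spin, claw, tx, ty, tz, spin, claw, ...]. A call has 1 to 10 rows; each row is the pose to reach, as a shift and turn from the pose commanded when the call began, along the tool's axes at that moment; what a row does not reach only later rows make up. A row lasts 1/12 s, in which the tool goes at most 41.7 mm and 7.16 degrees, less where a joint would pass 70% of its speed; a pose out of reach is approached as far as the arm can. A call with a gripper value outside its range is refused whole. The fingers move at their own pace and stop on an object; "squeeze" is the grip in N (left out, the last holds). Time passes only in rows, so rows that repeat a pose let the fingers close. It gives the time, the measured TCP pose, the force and the opening at its end, in the units of the state.
- manip.get_state(): the state, without advancing time (a new reading comes with each control period).
- manip.grab_frame(name): name is "scene" or "side" or "wrist"; returns (picture, depth): 384x512x3 uint8, blue, green, red; 384x512 float32, m along the optical axis (not along the pixel's ray), 0 where there is no reading.
- manip.get_calibration(name): a dict with "fovy" (degrees; the focal length in pixels is half the picture's height over the tangent of half this angle, whatever the lens; pixels are square), "cx", "cy" (the principal point, pixels), "R" (3x3) and "t" (3): a world point X has camera coordinates R X + t. Camera axes: x right, y down, z forward; pixel columns grow to the right and rows downward; lengths in m; the calibration is good to about 2 mm. A picture is of the moment at which its call begins: read the wrist's pose just before it. get_calibration takes no time and is no camera call; for the wrist camera it gives the pose at the moment of the call.
- manip.sign_off(): hands the job in, once; it reports no verdict.
The state is a dict: "time": time; "joint_pos": joint angles; "dq": joint speeds; "effort": joint torques, N m; "position": TCP position; "tcp_rot": TCP orientation; "contact_force": force on the tool from outside, world axes, zero at the start; "moment": the same for the moment, N m; "opening": opening from 0.0 (shut) to 1.0 (fully open).
Only numpy, scipy, OpenCV 4.12 (cv2) and the standard library are available. Lean on these libraries where they do the work, as an engineer would, in place of code of your own. Each camera call takes 0.05 s, during which the arm holds its last target.

### The job

Pull the top drawer of the small grey cabinet well open by its handle, lift the filter carrier (the metal plate with an upright fin and two glass discs) out of it, and hold it steady and level about 10 cm above the middle of the flat square light panel so the discs can be inspected from above. Keep the carrier level all the way so that both discs stay in their pockets, leave the bottom drawer shut and everything else where it is, and finish while still holding the carrier in the air.

Things in the scene. Friction and masses are not known exactly. Their poses are not given: they have to be found in the camera images.
- cab_drawer0_handle (a point): Middle of the top drawer's handle: a level steel bar, 11 mm thick, 120 long, its centre line 35 mm in front of the drawer front (29 mm free gap), on a pin near each end, 38 mm below the top of the grey two-drawer cabinet (260 deep, 260 wide, 184 high). Axes: x points into the cabinet (the drawer opens along -x), y along the bar, z up.
- cab_drawer0 (a joint): How far the top drawer is pulled out, in m: 0 shut, 0.18 its stop. Light friction (1 to 2 N); stays where it is left; starts shut or a few mm open. About 0.15 lets the carrier come straight up clear of the cabinet's top.
- cab_drawer1 (a joint): The same for the bottom drawer, which stays shut (0).
- drawer_floor (a point): Centre of the inner floor of the top drawer (moves with it; axes as for the handle). Inside 215 mm deep, 218 wide; side walls rise 60 mm above this floor, the front about 70. The carrier stands on it in the front half, not quite square; a flat black case and a short upright steel post stand in the back half.
- carrier_grip (a point): Grip point of the filter carrier, 45 mm above its underside, over the plate's middle. Carrier (0.2 to 0.4 kg with discs): aluminium plate 90 (x) by 120 (y) by 12 mm, with an upright fin in its middle, 50 long in x, 10 thick in y, top edge 58 mm above the underside. Pinch the fin across its thickness, 20 N or more; it is balanced about the fin. x runs along the fin, z up.
- pocket_a (a point): Centre of the disc seat in the carrier's pocket at y = +33 mm: where the centre of its disc is when seated (11 mm above the carrier's underside). The pocket is round, 43 mm wide and 5 mm deep.
- pocket_b (a point): The same for the pocket at y = -33 mm.
- disc_a_center (a point): Centre of the loose glass disc in pocket_a, 40 mm across, 8 mm thick; it stands 3 mm proud of the plate.
- disc_b_center (a point): Centre of the like disc in pocket_b.
- panel_top (a point): Centre of the top face of the light panel: a flat black square, 180 by 180 by 22 mm high, with a white 150 mm window on top, fixed on the bench to the left or right, in front of the cabinet. A taller vented grey controller box, 150 by 180 by 59 mm, stands on the other side.
- lens_mount: Bystander: a round lens on a black post, about 120 mm high, origin under its foot.
- weight_post: Bystander: thick black disc, 64 mm across, with a steel pin, 90 mm high, origin under it.
- driver: Bystander: screwdriver lying on the bench between robot and cabinet.
- clamp_fork: Bystander: flat steel clamping fork, 87 mm long, 10 mm thick, lying on the bench between robot and cabinet.

How it is judged:
By the outcome, as a careful person would: the job done as asked, in the order asked, and still so for the second after the job is handed in, while the arm keeps its last pose, push and grip.
It also fails if it takes over 58 s, if anything falls off the work surface, if the arm or the gripper's body presses on something with over 40 N, if the wrist force passes 120 N, or if a joint passes its speed limit or range.

## Working session

There is one attempt and no reset: what is moved stays moved. The work goes in short steps, Python scripts to look and compute and a tool call to move; the robot and the scene stay as the last step left them, time stands still between calls to the robot, and variables do not carry over. Pictures are saved under pics/ and viewed, and the job is handed in when it is done.

Besides the shell and the picture viewer there is one more tool, called after "Call:" as name(argument=value, ...), one argument or row to a line, values as JSON. drive_tool: Moves the arm, as the interface text tells. Its arguments: {"type":"object","properties":{"increments":{"type":"array"},"squeeze":{"type":"number"}},"required":["increments"]}

```bash
mkdir -p pics; cat > h.py <<'E'
import numpy as np, cv2
from workcell import manip
def grab(n,fn=None):
    c=manip.get_calibration(n); im,d=manip.grab_frame(n)
    if fn: cv2.imwrite('pics/'+fn+'.png',im)
    np.savez('last_'+n+'.npz',im=im,d=d,R=c['R'],t=c['t'],f=192/np.tan(np.radians(c['fovy'])/2),cx=c['cx'],cy=c['cy'])
    return load(n)
def load(n):
    z=np.load('last_'+n+'.npz'); d=z['d']; f=float(z['f'])
    v,u=np.mgrid[0:384,0:512]
    P=np.stack([(u-z['cx'])/f*d,(v-z['cy'])/f*d,d],-1)
    W=(P-z['t'])@z['R']
    W[d==0]=np.nan
    return z['im'],d,W
E
python3 - <<'E'
from h import *
s=manip.get_state()
for k in s: print(k,np.round(s[k],4))
for n in ['scene','side','wrist']:
    c=manip.get_calibration(n); print(n,{k:np.round(c[k],3).tolist() for k in c if k in('R','t','fovy','cx','cy')}, c.keys())
    grab(n,n+'0')
E
```

```text
time 0.0
joint_pos [-0.0265  0.616  -0.0126  1.4249  0.0081  1.1034 -0.0404]
dq [-0.0003  0.0012 -0.0009  0.0011  0.0001  0.0009 -0.0009]
effort [ 1.00000e-04 -4.69218e+01  2.59500e-01 -1.71037e+01  1.01000e-02
  9.80000e-03  0.00000e+00]
position [0.6492 0.     0.2381]
tcp_rot [-0.0009  0.7071  0.7071 -0.0009]
contact_force [0.0432 0.2127 0.1369]
moment [ 0.0239  0.0014 -0.0633]
opening 0.9964
scene {'fovy': 56.443, 'cx': 257.907, 'cy': 188.096, 'R': [[0.519, 0.855, 0.008], [0.48, -0.284, -0.83], [-0.707, 0.435, -0.558]], 't': [-0.328, -0.184, 1.509]} dict_keys(['fovy', 'cx', 'cy', 'R', 't'])
side {'fovy': 54.023, 'cx': 259.134, 'cy': 195.308, 'R': [[-0.718, -0.696, -0.019], [-0.433, 0.468, -0.77], [0.545, -0.545, -0.637]], 't': [0.445, 0.339, 0.826]} dict_keys(['fovy', 'cx', 'cy', 'R', 't'])
wrist {'fovy': 68.988, 'cx': 253.835, 'cy': 191.28, 'R': [[1.0, 0.0, -0.003], [0.001, -0.952, 0.306], [-0.003, -0.306, -0.952]], 't': [-0.649, -0.04, 0.38]} dict_keys(['fovy', 'cx', 'cy', 'R', 't'])
```

View pics/scene0.png

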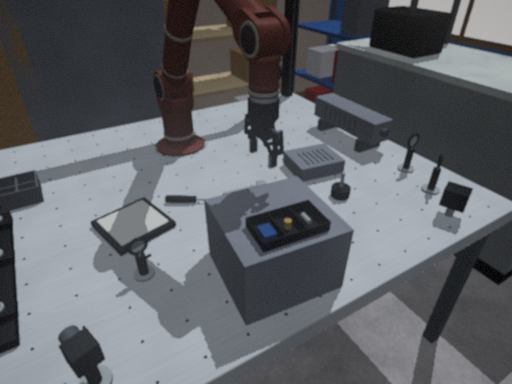

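View pics/side0.png

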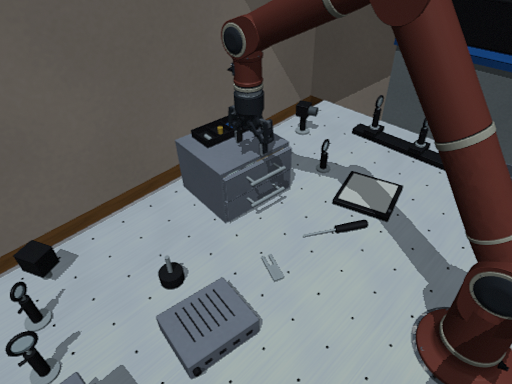

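View pics/wrist0.png

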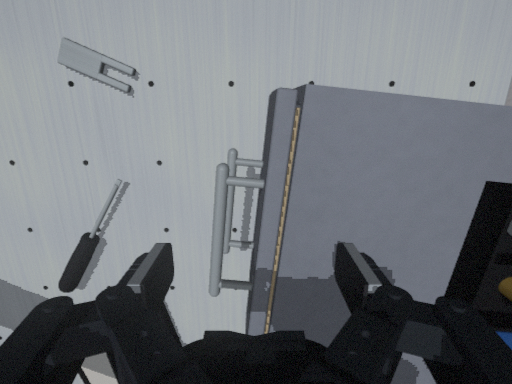

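```bash
python3 - <<'E'
from h import *
im,d,W=load('wrist')
for u,v in [(222,172),(220,200),(218,230),(216,260),(215,288),(350,200),(330,110),(400,180),(285,150),(262,250),(312,92),(302,100),(275,310),(277,100),(255,300),(105,70),(95,235)]:
    print((u,v),np.round(W[v,u],4))
for n in['scene','side']:
    im,d,W=load(n); print(n)
    L={'scene':[(133,224),(95,224),(140,203),(173,222),(130,247),(315,165),(222,215),(340,188),(142,270),(290,190),(268,238),(210,200),(290,182)],'side':[(368,195),(352,174),(402,187),(386,217),(335,207),(210,325),(250,185),(285,160),(240,195),(182,150),(228,163),(290,158),(323,168),(170,275)]}[n]
    for u,v in L: print((u,v),np.round(W[v,u],4))
E
```

```text
(222, 172) [0.6234 0.0233 0.1513]
(220, 200) [ 0.6208 -0.0011  0.1507]
(218, 230) [ 0.6182 -0.0283  0.152 ]
(216, 260) [ 0.6152 -0.0582  0.1515]
(215, 288) [ 0.613  -0.0882  0.1514]
(350, 200) [0.718  0.011  0.1842]
(330, 110) [0.6987 0.0727 0.1838]
(400, 180) [0.7521 0.0254 0.1828]
(285, 150) [0.6719 0.0444 0.1705]
(262, 250) [ 0.656  -0.0368  0.1712]
(312, 92) [0.6866 0.0837 0.1828]
(302, 100) [0.6812 0.0788 0.178 ]
(275, 310) [ 0.6667 -0.0849  0.1841]
(277, 100) [0.6652 0.0789 0.1707]
(255, 300) [ 0.6504 -0.0851  0.1716]
(105, 70) [ 4.657e-01  1.148e-01 -2.000e-04]
(95, 235) [ 0.4188 -0.1063  0.007 ]
scene
(133, 224) [ 0.4482 -0.315   0.0186]
(95, 224) [ 0.3919 -0.4099  0.0187]
(140, 203) [ 0.3616 -0.269   0.0227]
(173, 222) [ 0.4944 -0.2104  0.015 ]
(130, 247) [ 0.6398 -0.3582  0.1033]
(315, 165) [0.4981 0.3172 0.056 ]
(222, 215) [ 0.7346 -0.1596  0.1834]
(340, 188) [0.6301 0.3191 0.0338]
(142, 270) [ 0.6466 -0.3452  0.0252]
(290, 190) [0.7308 0.0337 0.1835]
(268, 238) [ 0.8622 -0.1167  0.1921]
(210, 200) [ 0.666  -0.1579  0.1825]
(290, 182) [0.6982 0.0571 0.1817]
side
(368, 195) [ 0.4233 -0.297   0.0231]
(352, 174) [ 0.5242 -0.3593  0.0222]
(402, 187) [ 0.3655 -0.411   0.0205]
(386, 217) [ 0.3306 -0.2474  0.0198]
(335, 207) [ 0.4788 -0.1996  0.0017]
(210, 325) [0.4176 0.3612 0.0589]
(250, 185) [ 6.555e-01 -4.000e-04  1.111e-01]
(285, 160) [ 0.6398 -0.1384  0.1379]
(240, 195) [0.6618 0.0358 0.0912]
(182, 150) [0.8871 0.0647 0.1636]
(228, 163) [0.7081 0.0326 0.1821]
(290, 158) [ 0.6393 -0.1617  0.1339]
(323, 168) [ 0.6297 -0.3382  0.0077]
(170, 275) [0.6146 0.3314 0.0326]
```

```bash
python3 - <<'E'
from h import *
im,d,W=load('wrist')
v,u=np.mgrid[0:384,0:512]
m=(W[...,2]>.146)&(W[...,2]<.156)&(W[...,0]>.6)&(W[...,0]<.632)&(u<232)
P=W[m]; print(m.sum(),P[:,1].min(),P[:,1].max())
# top ridge per v row
vx,vy,x0,y0=cv2.fitLine(P[:,:2].astype(np.float32),cv2.DIST_HUBER,0,.01,.01).ravel()
print('bar',vx,vy,x0,y0,np.degrees(np.arctan2(vx,vy)), P[:,2].max())
# cabinet top front edge
m=(W[...,2]>.18)&(W[...,2]<.188)&(v<300)
E=[]
for r in range(95,300):
    c=np.where(m[r])[0]
    if len(c): E.append(W[r,c.min()])
E=np.array(E); l=cv2.fitLine(E[:,:2].astype(np.float32),cv2.DIST_HUBER,0,.01,.01).ravel(); print('edge',l,np.degrees(np.arctan2(l[0],l[1])))
for z in (.171,):
    m2=(abs(W[...,2]-z)<.004)&(u>235)&(v<320)
    E=np.array([W[r,np.where(m2[r])[0].min()] for r in range(95,300) if m2[r].any()])
    l=cv2.fitLine(E[:,:2].astype(np.float32),cv2.DIST_HUBER,0,.01,.01).ravel(); print('front',l,np.degrees(np.arctan2(l[0],l[1])))
for n in ('scene','side'):
    im,d,W=load(n)
    m=(W[...,2]>.015)&(W[...,2]<.03)&(W[...,0]>.25)&(W[...,0]<.6)&(W[...,1]<-.17)&(W[...,1]>-.5)
    k,lab,st,c=cv2.connectedComponentsWithStats(m.astype(np.uint8)); i=1+st[1:,4].argmax()
    P=W[lab==i]; print(n,len(P),P[:,2].mean(),cv2.minAreaRect(P[:,:2].astype(np.float32)))
E
```

```text
1739 -0.09899242320053447 0.029903471980820485
bar 0.099644914 0.9950231 0.62027353 -0.010427336 5.718724 0.15324240277205675
edge [0.10171692 0.9948134  0.67455685 0.0145205 ] 5.8380466
front [ 0.10081404  0.9949053   0.6557233  -0.00162806] 5.786049
scene 2332 0.019864067393399402 ((0.43553972244262695, -0.3139938712120056), (0.18216150999069214, 0.18065740168094635), 14.110593795776367)
side 2007 0.020992113586849617 ((0.4311668276786804, -0.31325745582580566), (0.17979680001735687, 0.18565469980239868), 14.246663093566895)
```

Call:
drive_tool(
  increments=[-0.01,-0.01,0.01,0.05,0.48,-0.034,-0.032,0.03,0.1,0.48,-0.034,-0.032,0.03,0.1,0.48,-0.034,-0.032,0.03,0.1,0.48,-0.034,-0.032,0.03,0.1,0.48,-0.034,-0.032,0.03,0.1,0.48,-0.034,-0.032,0.03,0.1,0.48,-0.034,-0.032,0.03,0.1,0.48],
  squeeze=40,
)

```text
time: 0.82
position: [0.6189, -0.0331, 0.2099]
tcp_rot: [0.0, 0.741, 0.671, 0.001]
contact_force: [-0.0, -0.7, 0.6]
opening: 0.26
```

```bash
python3 - <<'E'
from h import *
s=manip.get_state();print(s['position'],s['opening'],s['contact_force'])
im,d,W=grab('wrist','wrist1')
E
```

```text
[ 0.61888727 -0.03312329  0.20988368] 0.2603824651073904 [-0.02211995 -0.68982834  0.57230438]
```

View pics/wrist1.png

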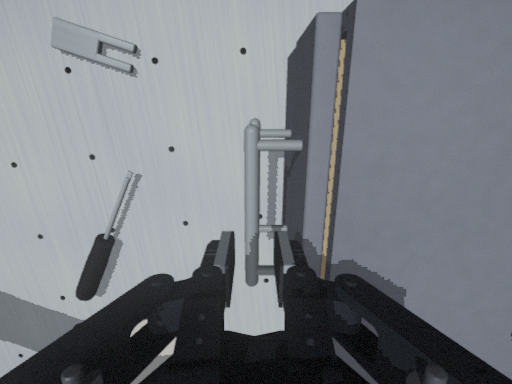

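Call:
drive_tool(
  increments=[0,0,0.025,0,0.48,0,0,0.05,0,0.48,0,0,0.065,0,0.48,0,0,0.074,0,0.48,0,0,0.074,0,0.48,0,0,0.074,0,0.48],
)

```text
time: 1.37
position: [0.6191, -0.0338, 0.1362]
tcp_rot: [0.001, 0.741, 0.671, 0.001]
contact_force: [0.2, -0.8, 0.9]
opening: 0.258
```

Call:
drive_tool(
  increments=[0,0,0,0,1,0,0,0,0,1,0,0,0,0,1,0,0,0,0,1,0,0,0,0,1],
  squeeze=40,
)

```text
time: 1.78
position: [0.6188, -0.0338, 0.136]
tcp_rot: [0.001, 0.742, 0.671, 0.001]
contact_force: [1.1, 0.2, 3.5]
opening: 0.109
```

Call:
drive_tool(
  increments=[0,-0.003,0,0,1,0,-0.01,0,0,1,0,-0.02,0,0,1,0,-0.03,0,0,1,0,-0.04,0,0,1,0,-0.05,0,0,1,0,-0.06,0,0,1,0,-0.07,0,0,1,0,-0.08,0,0,1],
)

```text
time: 2.53
position: [0.538, -0.0256, 0.1359]
tcp_rot: [0.0, 0.741, 0.671, 0.001]
contact_force: [1.5, 0.3, 4.7]
opening: 0.111
```

Call:
drive_tool(
  increments=[0,-0.01,0,0,1,0,-0.02,0,0,1,0,-0.03,0,0,1,0,-0.04,0,0,1,0,-0.05,0,0,1,0,-0.06,0,0,1,0,-0.07,0,0,1,0,-0.075,0,0,1,0,-0.078,0,0,1,0,-0.078,0,0,1],
)

```text
time: 3.37
position: [0.4591, -0.0176, 0.1358]
tcp_rot: [-0.001, 0.741, 0.671, -0.0]
contact_force: [-1.2, 1.9, 7.3]
opening: 0.116
```

Call:
drive_tool(
  increments=[0,0,0,0,0.48,0,0,0,0,0.48,0,0,0,0,0.48,0,0,-0.02,0,0.48,0,0,-0.05,0,0.48,0,0,-0.09,0,0.48,0,0,-0.13,0,0.48,0,0,-0.16,0,0.48,0,0,-0.16,0,0.48,0,0,-0.16,0,0.48],
)

```text
time: 4.2
position: [0.4613, -0.0185, 0.2965]
tcp_rot: [0.001, 0.742, 0.671, 0.001]
contact_force: [-0.5, 0.3, -0.6]
opening: 0.262
```

```bash
python3 - <<'E'
from h import *
s=manip.get_state();print(s['position'],s['opening'],s['contact_force'])
for n in('wrist','scene','side'): grab(n,n+'2')
E
```

```text
[ 0.46125012 -0.01854806  0.29645134] 0.26213634457833895 [-0.54930514  0.32623295 -0.55230737]
```

View pics/wrist2.png

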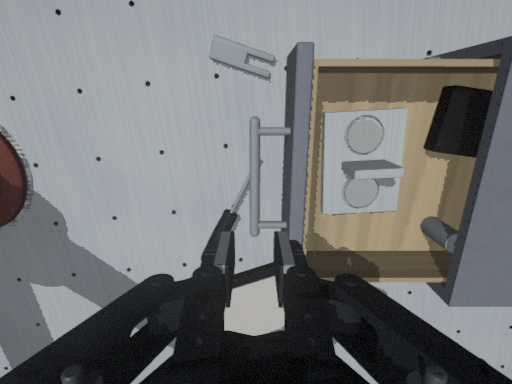

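View pics/side2.png

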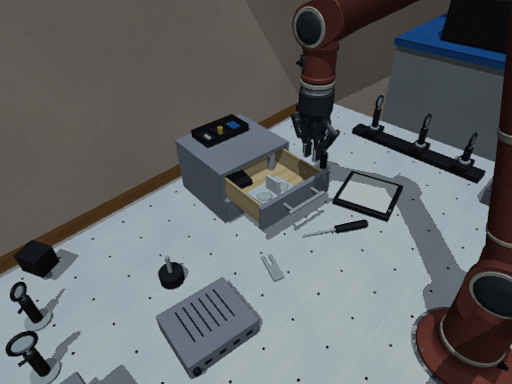

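View pics/scene2.png

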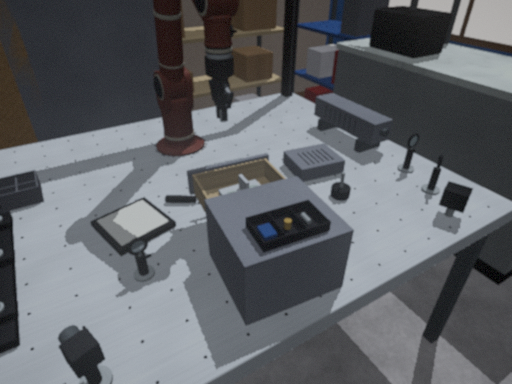

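```bash
python3 - <<'E'
from h import *
im,d,W=load('wrist'); s=manip.get_state()
for u,v in [(372,170),(335,180),(365,135),(360,190),(390,120),(450,200),(320,250),(440,100),(445,235),(300,150),(254,180)]: print((u,v),np.round(W[v,u],4))
v,u=np.mgrid[0:384,0:512]
box=(u>310)&(u<415)&(v>95)&(v<225)
z0=np.nanmedian(W[180:205,428:432][...,2]) if 0 else np.nanmedian(W[250,330:420,2]); print('floor?',z0)
zs=W[box][:,2]; print(np.histogram(zs[np.isfinite(zs)],bins=np.arange(.09,.19,.004)))
top=W[box&(W[...,2]>np.nanpercentile(zs,99.5)-.006)]
R=cv2.minAreaRect(top[:,:2].astype(np.float32)); print('fin',len(top),top[:,2].mean(),R,cv2.boxPoints(R).round(4).tolist())
E
```

```text
(372, 170) [ 0.5805 -0.0177  0.159 ]
(335, 180) [ 0.5559 -0.0381  0.114 ]
(365, 135) [0.5893 0.0112 0.1157]
(360, 190) [ 0.5844 -0.0525  0.1168]
(390, 120) [0.6176 0.0244 0.1128]
(450, 200) [ 0.7026 -0.0827  0.1013]
(320, 250) [ 0.5382 -0.1362  0.1023]
(440, 100) [0.6742 0.0399 0.1071]
(445, 235) [ 0.6706 -0.1059  0.1453]
(300, 150) [0.508 0.012 0.172]
(254, 180) [ 0.4621 -0.0178  0.1527]
floor? 0.10197163856854664
(array([   0,    0, 3099, 1897,  206, 3428, 3462,  115,   41,   45,   48,
         52,   50,   59,   47,   57,   66,  631,   50,    0,    0,    0,
          0,    0]), array([0.09 , 0.094, 0.098, 0.102, 0.106, 0.11 , 0.114, 0.118, 0.122,
       0.126, 0.13 , 0.134, 0.138, 0.142, 0.146, 0.15 , 0.154, 0.158,
       0.162, 0.166, 0.17 , 0.174, 0.178, 0.182, 0.186]))
fin 719 0.16002478633654482 ((0.5518975257873535, -0.0007331892848014832), (0.05235596373677254, 0.1236659586429596), 47.98883819580078) [[0.48840001225471497, 0.021199999377131462], [0.580299973487854, -0.06159999966621399], [0.6154000163078308, -0.022700000554323196], [0.5235000252723694, 0.060100000351667404]]
```

```bash
python3 - <<'E'
import cv2
im=cv2.imread('pics/wrist2.png'); cv2.imwrite('pics/crop2.png',cv2.resize(im[80:240,290:510],None,fx=3.5,fy=3.5,interpolation=cv2.INTER_CUBIC))
E
```

```text
(no output)
```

View pics/crop2.png

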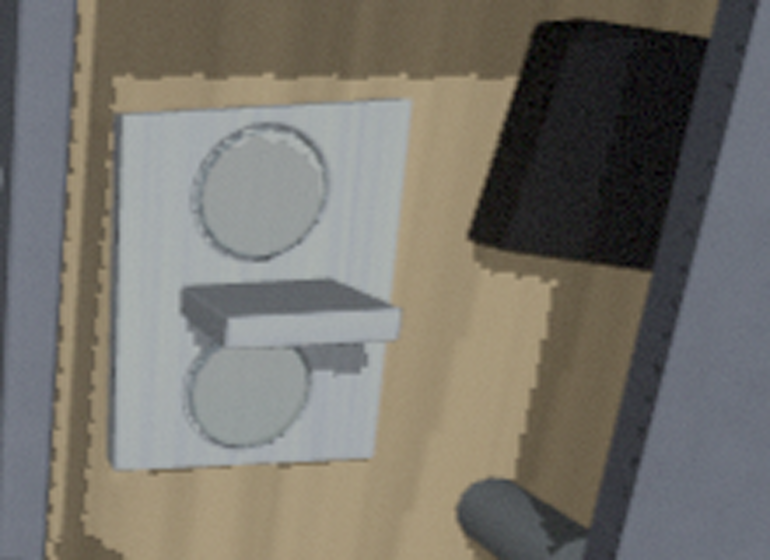

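```bash
cat > fin.py <<'E'
from h import *
im,d,W=load('wrist'); s=manip.get_state()
x,y,z=W[...,0],W[...,1],W[...,2]
m=(z>.152)&(z<.166)&(x>.53)&(x<.64)&(y>-.08)&(y<.04)
k,lab,st,c=cv2.connectedComponentsWithStats(m.astype(np.uint8)); i=1+st[1:,4].argmax()
P=W[(lab==i)&(z>.157)]; R=cv2.minAreaRect(P[:,:2].astype(np.float32)); print('fin',len(P),P[:,2].mean(),R)
l=cv2.fitLine(P[:,:2].astype(np.float32),cv2.DIST_HUBER,0,.01,.01).ravel(); print('line',l,np.degrees(np.arctan2(l[1],l[0])))
m=(z>.108)&(z<.122)&(x>.53)&(x<.64)&(y>-.12)&(y<.08)
k,lab,st,c=cv2.connectedComponentsWithStats(m.astype(np.uint8)); 
Q=W[m]; i=1+st[1:,4].argmax(); Q=W[lab==i]
R=cv2.minAreaRect(Q[:,:2].astype(np.float32)); print('plate',len(Q),np.median(Q[:,2]),R)
print(s['position'],s['tcp_rot'])
E
python3 fin.py
```

```text
fin 501 0.15952381876019553 ((0.5869787335395813, -0.022131437435746193), (0.010458219796419144, 0.04995376989245415), 87.8357925415039)
line [ 0.99883866 -0.04817984  0.58666474 -0.02165329] -2.7615702
plate 7141 0.11400225235366371 ((0.5873338580131531, -0.0223892442882061), (0.12031843513250351, 0.09082683175802231), 87.27408599853516)
[ 0.45949629 -0.01834674  0.29356808] [-0.00136505  0.74160546  0.67083299 -0.00160493]
```

Call:
drive_tool(
  increments=[0.001,0.012,0,-0.12,0.06,0.002,0.025,0,-0.24,0.06,0.003,0.038,0,-0.36,0.06,0.004,0.05,0,-0.48,0.06,0.005,0.063,0,-0.6,0.06,0.005,0.076,0,-0.72,0.06,0.006,0.09,0,-0.84,0.06,0.007,0.105,0,-0.96,0.06,0.008,0.118,0,-1.08,0.06,0.0086,0.1258,0,-1.2,0.06],
)

```text
time: 5.18
position: [0.5871, -0.0224, 0.2926]
tcp_rot: [-0.002, 0.23, 0.973, -0.0]
contact_force: [-0.0, 0.4, -0.5]
opening: 0.467
```

Call:
drive_tool(
  increments=[0,0,0.005,-0.12,0.06,0,0,0.015,-0.24,0.06,0,0,0.03,-0.36,0.06,0,0,0.045,-0.4275,0.06,0,0,0.055,-0.4275,0.06,0,0,0.055,-0.4275,0.06,0,0,0.055,-0.4275,0.06,0,0,0.055,-0.4275,0.06],
)

```text
time: 5.85
position: [0.5871, -0.0221, 0.2405]
tcp_rot: [0.0, 0.022, 1.0, 0.0]
contact_force: [-0.1, -0.2, 0.2]
opening: 0.471
```

```bash
python3 - <<'E'
from h import *
s=manip.get_state();print(s['position'],s['tcp_rot'],s['opening'],s['joint_pos'])
for n in('wrist','side'): grab(n,n+'3')
import fin
E
```

```text
[ 0.5871219  -0.02205773  0.24053758] [1.90470788e-04 2.20928005e-02 9.99755904e-01 7.05574035e-05] 0.4712574401035058 [ 0.21452585  0.53405376 -0.3416777   1.60423858  0.19927523  1.03740109
  1.34182517]
fin 675 0.15947547894553735 ((0.5873365998268127, -0.02181096374988556), (0.009271296672523022, 0.049545153975486755), 87.18353271484375)
line [ 0.99875265 -0.04993155  0.58641845 -0.02194069] -2.8620567
plate 10160 0.11385951738349598 ((0.5878998041152954, -0.022383566945791245), (0.12037499994039536, 0.09079237282276154), 87.58995056152344)
[ 0.58735621 -0.02198283  0.24115822] [8.51110380e-04 2.18411153e-02 9.99761092e-01 1.79217919e-05]
```

View pics/wrist3.png

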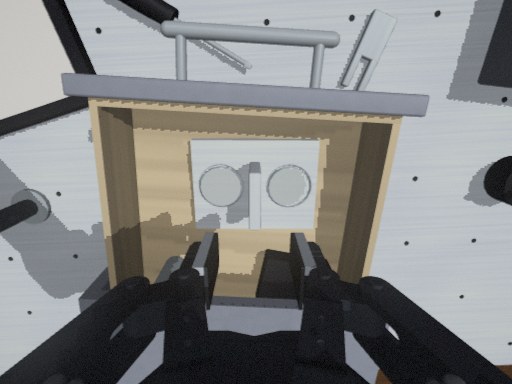

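View pics/side3.png

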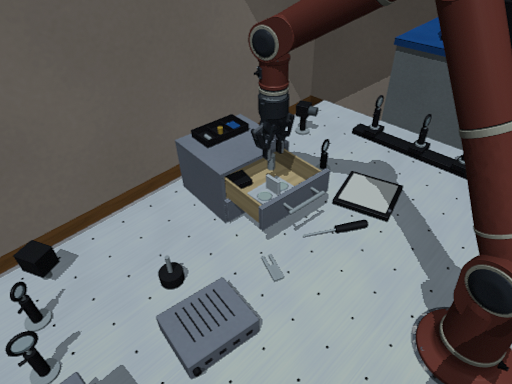

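Call:
drive_tool(
  increments=[0,0,0.02,0,0.06,0,0,0.045,0,0.06,0,0,0.065,0,0.06,0,0,0.082,0,0.06,0,0,0.095,0,0.06,0,0,0.102,0,0.06,0,0,0.105,0,0.06,0,0,0.105,0,0.06,0,0,0.105,0,0.06],
)

```text
time: 6.7
position: [0.5876, -0.0221, 0.1363]
tcp_rot: [0.001, 0.022, 1.0, 0.0]
contact_force: [-0.1, -0.7, -0.0]
opening: 0.468
```

Call:
drive_tool(
  increments=[0,0,0,0,0.4,0,0,0,0,0.6,0,0,0,0,1,0,0,0,0,1,0,0,0,0,1,0,0,0,0,1,0,0,0,0,1,0,0,0,0,1],
  squeeze=45,
)

```text
time: 7.37
position: [0.5874, -0.0221, 0.1362]
tcp_rot: [0.001, 0.022, 1.0, 0.0]
contact_force: [-1.1, 0.0, 5.8]
opening: 0.112
```

```bash
python3 - <<'E'
from h import *
s=manip.get_state();print(s['position'],s['tcp_rot'],s['opening'],s['contact_force'],s['moment'])
grab('wrist','wrist4')
E
```

```text
[ 0.58735069 -0.02205297  0.1362242 ] [8.05031679e-04 2.16561851e-02 9.99765150e-01 7.58077609e-05] 0.11225662769696565 [-1.08029016  0.02783557  5.78649101] [ 0.04053164  0.16359961 -0.0502068 ]
```

View pics/wrist4.png

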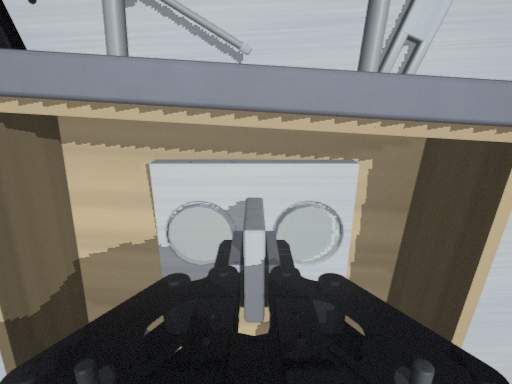

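Call:
drive_tool(
  increments=[0,0,-0.001,0,1,0,0,-0.003,0,1,0,0,-0.006,0,1,0,0,-0.01,0,1,0,0,-0.015,0,1,0,0,-0.02,0,1,0,0,-0.024,0,1,0,0,-0.027,0,1,0,0,-0.029,0,1,0,0,-0.03,0,1],
)

```text
time: 8.25
position: [0.5869, -0.0222, 0.1658]
tcp_rot: [0.0, 0.022, 1.0, 0.0]
contact_force: [0.1, -0.9, -3.4]
opening: 0.109
```

```bash
python3 - <<'E'
from h import *
s=manip.get_state();print(s['position'],s['tcp_rot'],s['opening'],s['contact_force'],s['moment'])
im,d,W=grab('wrist','wrist5')
x,y,z=W[...,0],W[...,1],W[...,2]
m=(z>.13)&(z<.155)&(x>.53)&(x<.64)&(y>-.085)&(y<.04)
v,u=np.mgrid[0:384,0:512]; m&=(v<240)
P=W[m]; A=np.c_[P[:,:2]-P[:,:2].mean(0),np.ones(len(P))]; k=np.linalg.lstsq(A,P[:,2],rcond=None)[0]; print(len(P),k,np.degrees(k[:2]))
E
```

```text
[ 0.58690554 -0.0222063   0.16576345] [2.57193245e-04 2.16526241e-02 9.99765521e-01 1.88551074e-05] 0.1089832652152023 [ 0.08013502 -0.86502499 -3.36564632] [-0.05111426  0.01645447 -0.00546665]
15133 [ 0.07682269 -0.00541002  0.14346934] [ 4.40161568 -0.3099712 ]
```

View pics/wrist5.png

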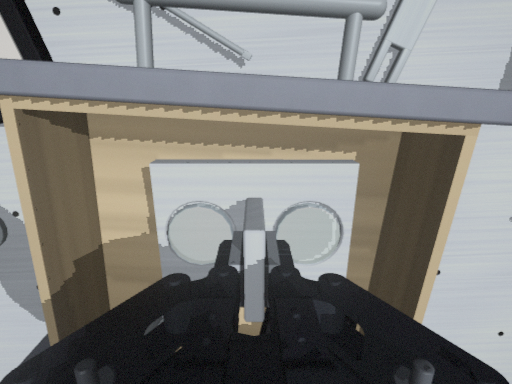

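Call:
drive_tool(
  increments=[0,0,-0.003,0,1,0,0,-0.009,0,1,0,0,-0.018,0,1,0,0,-0.029,0,1,0,0,-0.041,0,1,0,0,-0.053,0,1,0,0,-0.064,0,1,0,0,-0.073,0,1,0,0,-0.078,0,1,0,0,-0.08,0,1],
)

```text
time: 9.13
position: [0.5872, -0.0221, 0.2466]
tcp_rot: [0.001, 0.022, 1.0, 0.0]
contact_force: [0.2, -0.1, -2.6]
opening: 0.113
```

Call:
drive_tool(
  increments=[0.0005,-0.001,0,0,1,0.0015,-0.003,0,0,1,0.0035,-0.007,0,0,1,0.006,-0.013,0,0,1,0.0095,-0.02,0,0,1,0.0135,-0.029,0,0,1,0.0185,-0.039,0,0,1,0.0245,-0.051,0,0,1,0.031,-0.065,0,0,1,0.038,-0.08,0,0,1],
)

```text
time: 9.97
position: [0.5445, -0.102, 0.2454]
tcp_rot: [-0.0, 0.022, 1.0, -0.0]
contact_force: [0.1, -0.5, -3.2]
opening: 0.108
```

Call:
drive_tool(
  increments=[0.0065,-0.014,0,0,1,0.013,-0.028,0,0,1,0.0195,-0.0415,0,0,1,0.026,-0.055,0,0,1,0.0325,-0.069,0,0,1,0.039,-0.083,0,0,1,0.0455,-0.097,0,0,1,0.052,-0.11,0,0,1,0.0585,-0.124,0,0,1,0.065,-0.138,0,0,1],
)

```text
time: 10.8
position: [0.4731, -0.2373, 0.2454]
tcp_rot: [-0.0, 0.022, 1.0, -0.0]
contact_force: [0.9, -0.2, -2.7]
opening: 0.108
```

Call:
drive_tool(
  increments=[0.007,-0.015,0,0,1,0.0135,-0.029,0,0,1,0.0195,-0.041,0,0,1,0.0245,-0.051,0,0,1,0.0285,-0.06,0,0,1,0.032,-0.067,0,0,1,0.0345,-0.073,0,0,1,0.0365,-0.077,0,0,1,0.0375,-0.079,0,0,1,0.038,-0.08,0,0,1],
)

```text
time: 11.63
position: [0.4331, -0.3138, 0.2452]
tcp_rot: [-0.0, 0.021, 1.0, 0.0]
contact_force: [-0.2, -0.2, -2.6]
opening: 0.112
```

```bash
python3 - <<'E'
from h import *
s=manip.get_state();print(s['position'],s['tcp_rot'],s['opening'],s['contact_force'],s['moment'])
for n in('wrist','side','scene'): grab(n,n+'6')
E
```

```text
[ 0.43309752 -0.31377071  0.24524238] [-3.12963865e-06  2.14566270e-02  9.99769767e-01  1.59648808e-04] 0.11245772323054114 [-0.2456703  -0.16127887 -2.6404424 ] [ 0.00575929 -0.02064663 -0.04433785]
```

View pics/wrist6.png

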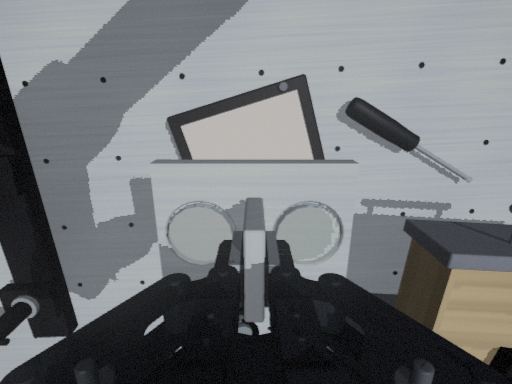

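View pics/side6.png

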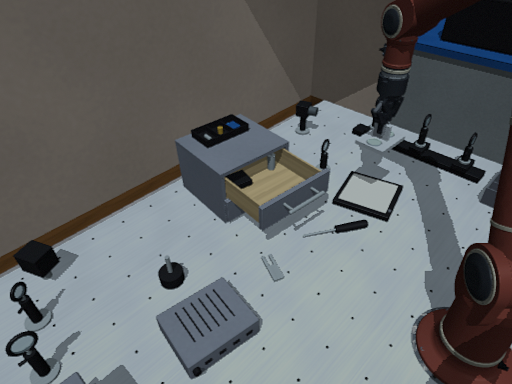

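View pics/scene6.png

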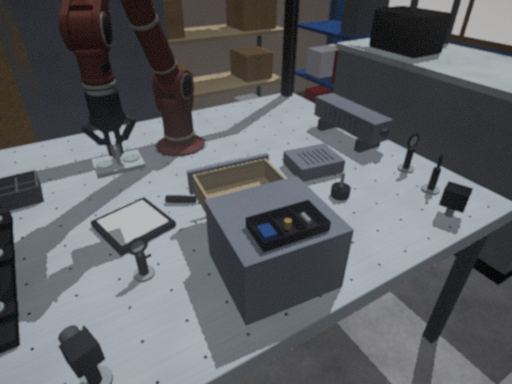

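Call:
drive_tool(
  increments=[0,0,0.003,0,1,0,0,0.01,0,1,0,0,0.02,0,1,0,0,0.032,0,1,0,0,0.045,0,1,0,0,0.058,0,1,0,0,0.07,0,1,0,0,0.08,0,1,0,0,0.086,0,1,0,0,0.088,0,1],
)

```text
time: 12.62
position: [0.4324, -0.3133, 0.1557]
tcp_rot: [-0.001, 0.022, 1.0, 0.001]
contact_force: [-0.5, -0.6, -2.3]
opening: 0.108
```

Call:
drive_tool(
  increments=[0,0,0,0,1,0,0,0,0,1,0,0,0,0,1,0,0,0,0,1,0,0,0,0,1,0,0,0,0,1],
)

```text
time: 13.12
position: [0.4332, -0.314, 0.1577]
tcp_rot: [0.0, 0.022, 1.0, -0.0]
contact_force: [0.6, -0.4, -3.5]
opening: 0.107
```

```bash
python3 - <<'E'
from h import *
s=manip.get_state();print(s['time'],s['position'],s['tcp_rot'],s['opening'],s['contact_force'],np.abs(s['dq']).max())
for n in('wrist','side','scene'):
    im,d,W=grab(n,n+'7')
    x,y,z=W[...,0],W[...,1],W[...,2]
    m=(z>.125)&(z<.145)&(x>.37)&(x<.5)&(y>-.39)&(y<-.24)
    if n=='wrist': m[238:]=0
    P=W[m]; 
    # plate top level band
    zz=np.median(P[:,2]); q=P[abs(P[:,2]-zz)<.006]
    A=np.c_[q[:,:2]-q[:,:2].mean(0),np.ones(len(q))]; k=np.linalg.lstsq(A,q[:,2],rcond=None)[0]
    print(n,len(q),zz,np.degrees(k[:2]),cv2.minAreaRect(q[:,:2].astype(np.float32)))
    c={'side':im[90:290,290:490],'scene':im[110:290,40:240],'wrist':im[100:330,100:400]}[n]
    cv2.imwrite(f'pics/c{n}7.png',cv2.resize(c,None,fx=2.6,fy=2.6,interpolation=cv2.INTER_CUBIC))
E
```

```text
13.1167 [ 0.43318167 -0.31396892  0.15767099] [ 2.90846533e-04  2.16559356e-02  9.99765414e-01 -2.31920495e-04] 0.10715831099526536 [ 0.56864988 -0.39538281 -3.47724365] 0.004394024173826561
wrist 14382 0.1352389111851361 [ 3.34363427 -0.24953978] ((0.41223859786987305, -0.3134438991546631), (0.12080187350511551, 0.04786944389343262), 87.46227264404297)
side 571 0.13510975028533823 [ 0.42897635 -0.35065278] ((0.4311298131942749, -0.3169053792953491), (0.12668843567371368, 0.09095949679613113), 87.26296997070312)
scene 787 0.13402763793817643 [-1.1518673   0.06679393] ((0.43440622091293335, -0.3148523271083832), (0.12017849087715149, 0.09628741443157196), 87.0811767578125)
```

View pics/cside7.png

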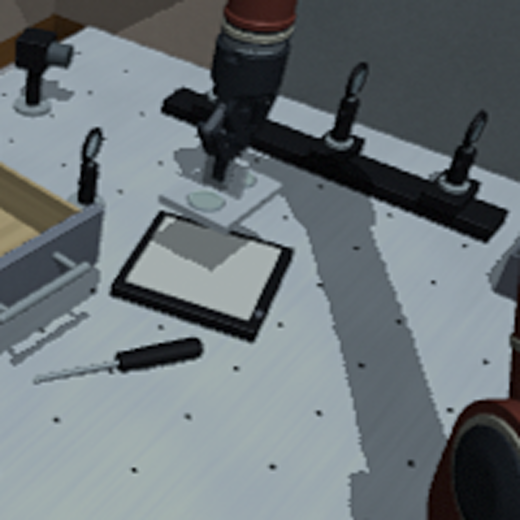

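View pics/scene7.png

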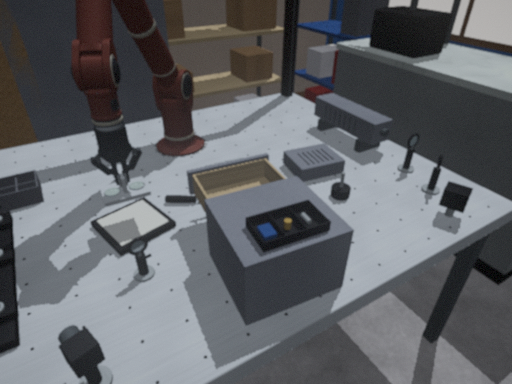

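View pics/cwrist7.png

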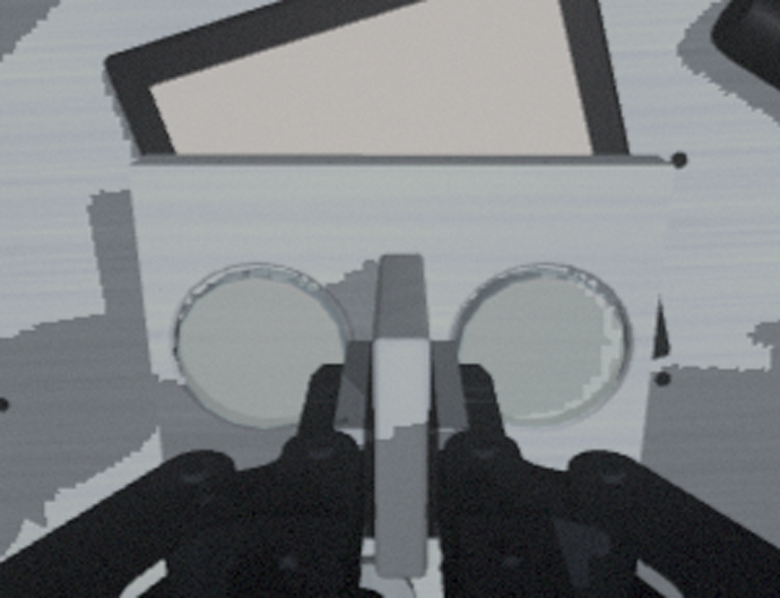

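```bash
python3 - <<'E'
from h import *
im,d,W=load('wrist')
P=W[168:198,165:345].reshape(-1,3); A=np.c_[P[:,:2]-P[:,:2].mean(0),np.ones(len(P))]; print(np.degrees(np.linalg.lstsq(A,P[:,2],rcond=None)[0][:2]))
s=manip.get_state(); print(s['position'],s['opening'],s['contact_force'])
print(manip.sign_off())
E
```

```text
** On entry to DLASCL parameter number  4 had an illegal value
 ** On entry to DLASCL parameter number  4 had an illegal valueTraceback (most recent call last):
  File "<stdin>", line 3, in <module>
    x, resids, rank, s = _umath_linalg.lstsq(a, b, rcond,
                         ~~~~~~~~~~~~~~~~~~~^^^^^^^^^^^^^
                                             signature=signature)
                                             ^^^^^^^^^^^^^^^^^^^^
    raise LinAlgError("SVD did not converge in Linear Least Squares")
numpy.linalg.LinAlgError: SVD did not converge in Linear Least Squares
```

```bash
python3 - <<'E'
from h import *
im,d,W=load('wrist')
P=W[168:198,165:345].reshape(-1,3); P=P[np.isfinite(P[:,0])]; P=P[abs(P[:,2]-.1345)<.006]; A=np.c_[P[:,:2]-P[:,:2].mean(0),np.ones(len(P))]; print(len(P),np.degrees(np.linalg.lstsq(A,P[:,2],rcond=None)[0]))
# ends of plate along x beside the discs
for u in(165,340):
    for v in (170,190,215,235,255): print(u,v,np.round(W[v,u],4))
E
```

```text
5373 [-0.41939518 -0.07165761  7.73932234]
165 170 [ 0.3905 -0.3635  0.1354]
165 190 [ 0.4025 -0.3652  0.1352]
165 215 [ 0.4181 -0.3672  0.1358]
165 235 [ 0.432  -0.3696  0.1344]
165 255 [ 0.4462 -0.3717  0.1341]
340 170 [ 0.3948 -0.2631  0.1354]
340 190 [ 0.407  -0.2624  0.1349]
340 215 [ 0.4227 -0.2617  0.1353]
340 235 [ 0.4375 -0.2602  0.1326]
340 255 [ 0.4503 -0.2602  0.1351]
```

Plate is level within about 0.5°, so I am handing in.

```bash
python3 -c "
from h import *
print(manip.sign_off())"
```

```text
the job is handed in; nothing more can be done
None
```

I opened the top drawer about 16 cm by its handle, lifted the carrier straight out by its fin, and handed in with the arm still holding it over the light panel. The run took about 13 s of the 58 s allowed.

**Position:** the last checks put the carrier's centre at about (0.433, -0.315), and the panel's centre measures (0.433, -0.3135). Its underside is at about z = 0.1225 m, roughly 10 cm above the panel's top face. I took "10 cm above" to mean the carrier's underside, so the grip point is about 14.5 cm above the panel.

**Level and steady:** a fit to the clear part of the plate shows a tilt within about 0.5°. The grip was set to 45 N, and the measured tool speeds were close to zero.

**Discs and surroundings:** both discs are seated in their pockets in the last wrist picture. The bottom drawer looks shut and the other objects appear where they were; I judged this by eye from the camera pictures.

**Checks that disagreed:**
- One earlier plane fit from the wrist camera gave a 3.3° tilt. I think the discs and fingers in its area threw it off, as the cleaner fit and the point heights along the plate did not show it.
- A fit from the scene camera gave about 1.2°, but from only a few points.

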